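# Clamp a reagent bottle in the bench chuck

## Robot

A 6-joint arm with a two-finger parallel gripper is mounted at the origin on a cart in front of the work surface, level with it; the furniture and walls round the work are solid. World frame = base frame: x ahead of the robot, y to its left, z up, the work surface at z = 0. Lengths are in m, angles in rad, forces in N, time in s.
With the tool pointing down it reaches from about 0.3 to 0.825 m from the base axis. Payload 5.4 kg.
Tool frame: the origin (TCP) lies at the very end of the fingers, on their centre line; the grasp point (between the pads) lies 19 mm behind it; z points along the fingers, y is the line along which they close (so a half turn about z gives the same grasp; the last joint's range is limited). The gripper opens to 92 mm and grips with 3 to 60 N. Pads are 20 mm wide; open, the fingers measure 128 mm over their backs; the gripper's body (75 mm by 189 mm) begins 69 mm behind the grasp point.
Start: joints at [0.963, 0.158, 1.597, -0, 1.386, -0.21], TCP at [0.223, 0.53, 0.215] pointing down, gripper open.
Joint ranges: [-2.91, 2.91], [-0.94, 2.29], [0.18, 2.7], [-1.29, 4.43], [0.17, 2.64], [-3, 3]. Speed limits (rad/s): [2.57, 2.57, 3.14, 3.14, 3.14, 3.14].

## Interface

Orientations are given as a rotation vector (axis times angle).
In Python, from workcell import bot gives the robot as it stands. Calls block until the motion is done:
- bot.goto(position, orientation): joint-space move of the TCP to a pose.
- bot.line_to(position, rot=None, max_speed=0.15): straight line of the TCP; rot=None keeps the orientation; max_speed is the mean speed in m/s.
- bot.set_joints(angles): joint-space move.
- bot.set_gripper(opening, newtons=None): opening from 0.0 (shut) to 1.0 (fully open); newtons is the grip in N (None keeps the last); returns when the fingers have stopped.
- bot.hold(seconds).
- bot.inverse_kinematics(position, orientation): joint angles nearest the present ones, or None.
- bot.read_camera(name): name is "scene" or "top"; returns a dict with "pixels" (420x560x3 uint8, blue, green, red), "fx", "fy", "cx", "cy" (pixels), "R" (3x3) and "t" (3): a world point X has camera coordinates R X + t. Camera axes: x right, y down, z forward; pixel columns grow to the right and rows downward; lengths in m; the calibration is good to about 2 mm. A picture is of the moment at which its call begins. There is no depth.
A pose or a line that the arm cannot do raises bot.MotionError and nothing moves.
- bot.job_done(): hands the job in; it is judged then, once.
Readings, each from a call of its own:
- bot.current_clock(): time.
- bot.current_joints(): joint angles.
- bot.current_joint_vel(): joint speeds.
- bot.current_effort(): joint torques, N m.
- bot.current_ee_pos(): TCP position.
- bot.current_tool_rot(): TCP orientation.
- bot.current_contact_force(): force on the tool from outside, world axes, zero at the start.
- bot.current_ft_torque(): the same for the moment, N m.
- bot.current_opening(): opening from 0.0 (shut) to 1.0 (fully open).
- bot.current_grip_force(): force on a finger pad.
Only numpy, scipy, OpenCV 4.12 (cv2) and the standard library are available. Lean on these libraries where they do the work, as an engineer would, in place of code of your own. Each camera call takes 0.05 s, during which the arm holds its last target. There are 200 camera calls.

## Task

Ready the tall brown bottle for one-handed uncapping: stand it upright on the face of the bench chuck, between the three open brass jaws, and let go of it. Then turn the chuck's sleeve clockwise (seen from above) by its red upright grip until all three jaws are tight on the bottle, and let go, leaving the bottle clamped. Leave the short brown bottle and the white jar where they stand.

Things in the scene. Friction and masses are not known exactly. Their poses are not given: they have to be found in the camera images.
- tall_bottle: the tall brown glass bottle with a black cap, 42 mm in diameter, 101 mm tall, about 0.14 kg, loose; origin at the centre of its underside, z up along its axis. It can be gripped anywhere across 42 mm
- short_bottle: the short brown bottle with a black cap, 42 mm in diameter, 78 mm tall, loose, a bystander; origin at the centre of its underside
- white_jar: white screw-top jar, 44 mm in diameter, 61 mm tall, loose, a bystander; origin at the centre of its underside
- chuck: self-centring chuck fixed to the worktop, turned about z from start to start: square aluminium flange 130 x 130 x 10 mm, round body whose flat face (90 mm in diameter) is 32 mm above the worktop; round it, below the face, the dark knurled sleeve, 112 mm in diameter. Origin at the centre of its underside, z up
- chuck_seat (a point): centre of the chuck's flat face, on its axis, 32 mm above the worktop: where the middle of the bottle's underside goes
- chuck_sleeve (a joint): turn of the sleeve (rad): 0 jaws fully open, 1.45 stop; grows clockwise seen from above; starts at 0 to 0.25. The three sprung jaws move in together: jaw face to axis = 31 mm - 10 mm x value; they meet the 42 mm bottle at 1.0 and press harder beyond (tight from 1.2; 8 N at the grip by 1.45). Friction 0.25 N m: it stays where left, or creeps back to about 1.2
- sleeve_grip (a point): point on the axis of the sleeve's red upright cylindrical grip, 80 mm above the worktop. The grip is 22 mm in diameter, stands from 36 to 110 mm above the worktop, and circles the chuck axis at a radius of 95 mm as the sleeve turns; it does not turn about its own axis relative to the sleeve
- jaw_1: brass jaw of the chuck, 16 mm wide, rising 28 mm above the face (to 60 mm above the worktop); origin at the foot of its inner face, x pointing out from the chuck axis. At 60 degrees from the chuck's x axis
- jaw_2: the same, at 180 degrees from the chuck's x axis
- jaw_3: the same, at 300 degrees from the chuck's x axis
There are look-alikes about, which are no part of the job. What is shaped like the tall_bottle but pink is not meant.

How it is judged:
By the outcome, as a careful person would: the job done as asked, in the order asked, and still so for the second after the job is handed in, with the robot touching nothing.
It also fails if it takes over 54 s, if anything falls off the work surface, if the arm or the gripper's body presses on something with over 40 N, if the wrist force passes 120 N, or if a joint passes its speed limit or range.

## Working session

There is one attempt and no reset: what is moved stays moved. The work goes in short steps, each a Python script; the robot and the scene stay as the last script left them, time stands still between calls to the robot, and variables do not carry over. Pictures are saved under pics/ and viewed, at most 10 in all, crops included, and the job is handed in when it is done.

```bash
mkdir -p pics; ls; python3 - <<'E'
from workcell import bot
import cv2,pickle
d={n:bot.read_camera(n) for n in("scene","top")}
pickle.dump(d,open('v0.pkl','wb'))
for n in d:
    cv2.imwrite(f'pics/{n}0.png',d[n]['pixels']); print(n,d[n]['fx'],d[n]['cx'],d[n]['cy'],d[n]['R'],d[n]['t'])
print(bot.current_clock(),bot.current_tool_rot())
E
```

```text
pics
scene 411.32890703498055 282.0988815843243 209.91876309486196 [[ 0.60132214 -0.7989045   0.01277819]
 [-0.38956194 -0.30710479 -0.86829036]
 [ 0.69760532  0.51714432 -0.4958917 ]] [-0.34606488  0.27398252  0.69481439]
top 392.4363757957085 286.5650160729154 205.82112769816666 [[ 0.01709075 -0.99961365 -0.02191924]
 [-0.99827794 -0.01582932 -0.0564853 ]
 [ 0.05611651  0.02284687 -0.99816279]] [-0.04651252  0.54773985  1.17350944]
0.1 [-6.20626077e-01 -3.07904100e+00  2.37798454e-03]
```

View pics/scene0.png

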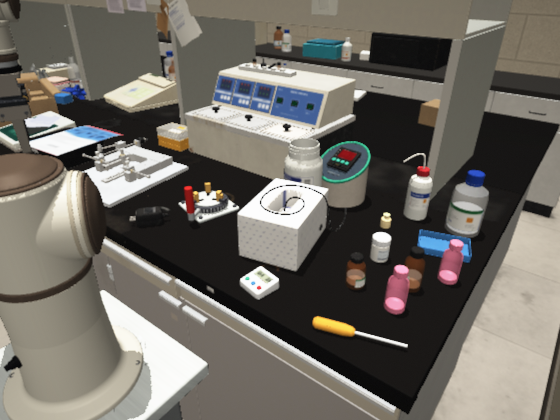

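View pics/top0.png

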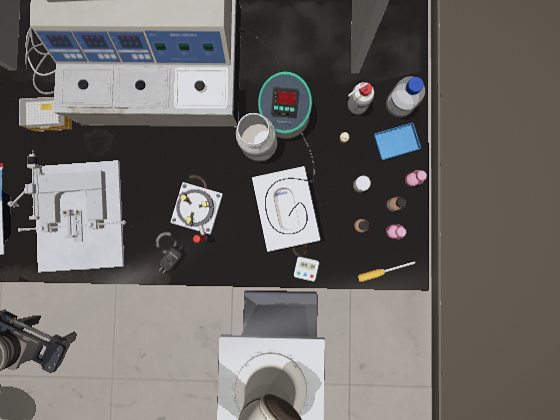

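The scene view shows the chuck at about (208,205) with its red grip at (190,200), the tall brown bottle at (415,270) and the short one at (356,270). In the top view the chuck is at (196,208), the grip at (197,239), the tall bottle at (397,203), the short one at (362,226) and the pink ones at (415,178) and (397,231). I'll zoom in next.

```bash
python3 - <<'E'
import cv2,pickle,numpy as np
d=pickle.load(open('v0.pkl','rb'))
T=d['top']['pixels'];S=d['scene']['pixels']
def c(I,x,y,w,h):
    k=cv2.resize(I[y:y+h,x:x+w],(400,300),interpolation=cv2.INTER_CUBIC).astype(float)
    return (255*(k.clip(0,255)/255)**0.6).astype('uint8')
m=np.vstack([np.hstack([c(T,156,173,80,60+15)[:300],c(T,340,170,93,70)]),np.hstack([c(S,170,175,80,60),c(S,335,225,140,105)])])
cv2.imwrite('pics/zoom.png',m)
E
```

```text
(no output)
```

View pics/zoom.png

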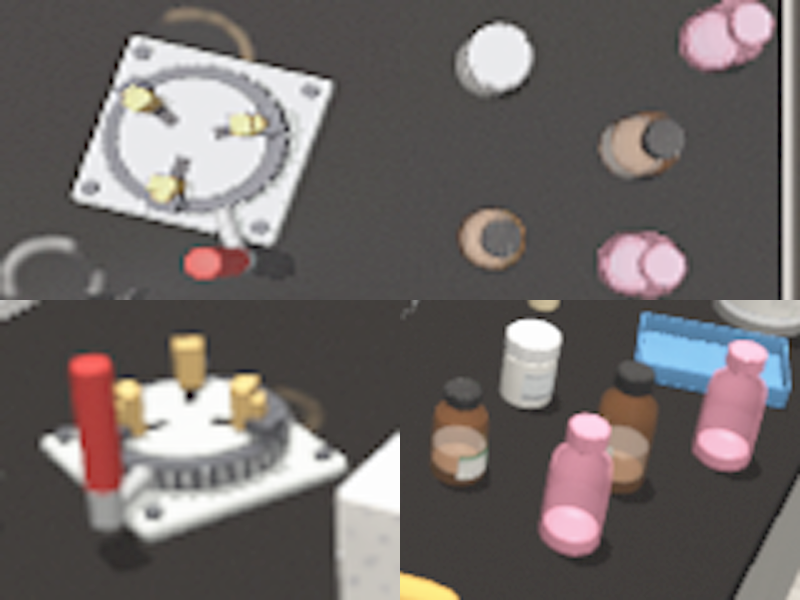

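The montage gives these full-image pixels:

| Item | Top view | Scene view |
|---|---|---|
| Tall cap top | (401.4,202.2) | (417.6,249.5) |
| Short cap top | (363.3,225.5) | (357,254.8) |
| Red grip top | (196.6,238.8) | (188.4,187.4) |

The jaw tops in the top view are at about (184.4,197.5), (205.4,203.8) and (189,219.8).

```bash
cat > h.py <<'E'
import numpy as np,cv2
from scipy.spatial.transform import Rotation as Ro
def ray(c,p):
    v=c['R'].T@np.array([(p[0]-c['cx'])/c['fx'],(p[1]-c['cy'])/c['fy'],1.]); return -c['R'].T@c['t'],v/np.linalg.norm(v)
def plane(c,p,z):
    o,v=ray(c,p); return o+v*(z-o[2])/v[2]
def tri(c1,p1,c2,p2):
    rs=[ray(c1,p1),ray(c2,p2)]; M=[np.eye(3)-np.outer(v,v) for o,v in rs]
    X=np.linalg.solve(sum(M),sum(m@o for m,(o,v) in zip(M,rs))); return X,[1000*np.linalg.norm(m@(X-o)) for m,(o,v) in zip(M,rs)]
def proj(c,X):
    q=c['R']@X+c['t']; return np.array([c['fx']*q[0]/q[2]+c['cx'],c['fy']*q[1]/q[2]+c['cy']])
def down(yaw): # tool z down, tool y (closing) along world angle yaw
    y=np.array([np.cos(yaw),np.sin(yaw),0]);z=np.array([0,0,-1.]);return Ro.from_matrix(np.c_[np.cross(y,z),y,z]).as_rotvec()
def blobs(m,x0,y0,x1,y1,amin=8):
    w=np.zeros_like(m);w[y0:y1,x0:x1]=m[y0:y1,x0:x1]
    n,_,s,ce=cv2.connectedComponentsWithStats(w); return [(int(s[i,4]),*ce[i].round(1),*s[i,:4]) for i in range(1,n) if s[i,4]>=amin]
E
python3 - <<'E'
import pickle;from h import *
np.set_printoptions(precision=4,suppress=True)
d=pickle.load(open('v0.pkl','rb'));T,S=d['top'],d['scene']
for n,a,b in[('tallcap',(401.4,202.2),(417.6,249.5)),('shortcap',(363.3,225.5),(357,254.8)),('grip',(196.6,238.8),(188.4,187.4))]: print(n,*tri(T,a,S,b))
def hsv(c): return cv2.cvtColor(c['pixels'],cv2.COLOR_BGR2HSV)
hT,hS=hsv(T),hsv(S)
wm=cv2.inRange(hT,(0,0,120),(180,50,255)); w=np.zeros_like(wm);w[175:240,165:228]=wm[175:240,165:228]
w=cv2.morphologyEx(w,cv2.MORPH_OPEN,np.ones((2,2)))
cs=max(cv2.findContours(w,0,1)[0],key=cv2.contourArea);hull=cv2.convexHull(cs)
r=cv2.minAreaRect(hull);bx=cv2.boxPoints(r);P=np.array([plane(T,p,.01) for p in bx]);print('flange',r,P.mean(0),np.linalg.norm(P-np.roll(P,1,0),axis=1),np.degrees(np.arctan2(*(P[1]-P[0])[[1,0]])))
C=P.mean(0)
for c,h,wn in[(T,hT,(165,180,230,240)),(S,hS,(170,175,250,225))]:
    print('yellow',blobs(cv2.inRange(h,(15,80,90),(35,255,255)),*wn))
for b in blobs(cv2.inRange(hT,(15,80,90),(35,255,255)),165,180,230,240):
    p=plane(T,b[1:3],.055)-C; print('jaw',p,np.hypot(*p[:2]),np.degrees(np.arctan2(p[1],p[0])))
print('red',blobs(cv2.inRange(hT,(0,150,90),(8,255,255)),180,225,230,250),blobs(cv2.inRange(hS,(0,150,60),(8,255,255)),170,175,200,230))
# brown bodies
for c,h,wn in[(T,hT,(350,185,420,240)),(S,hS,(340,240,440,300))]:
    print('brown',blobs(cv2.inRange(h,(3,60,45),(20,255,255)),*wn))
print('C seat',C,'proj base tall check')
X=tri(T,(401.4,202.2),S,(417.6,249.5))[0]
for z in(0,.101):print(proj(S,np.r_[X[:2],z]),proj(T,np.r_[X[:2],z]))
E
```

```text
tallcap [ 0.5591 -0.3609  0.0982] [np.float64(0.1583474352259088), np.float64(0.15834743522594347)]
shortcap [ 0.4923 -0.2586  0.0773] [np.float64(0.13587735985542293), np.float64(0.13587735985542368)]
grip [0.4476 0.2094 0.1077] [np.float64(0.890386742293912), np.float64(0.8903867422939874)]
flange ((196.59634399414062, 209.6789093017578), (42.14435958862305, 45.40096664428711), 16.699241638183594) [0.5328 0.2374 0.01  ] [0.1295 0.1386 0.1302 0.1381] -14.95486148876
yellow [(9, np.float64(204.3), np.float64(184.2), np.int32(203), np.int32(182), np.int32(3), np.int32(6)), (28, np.float64(183.5), np.float64(197.4), np.int32(181), np.int32(195), np.int32(7), np.int32(6)), (30, np.float64(204.9), np.float64(203.9), np.int32(202), np.int32(202), np.int32(7), np.int32(5)), (29, np.float64(188.4), np.float64(219.7), np.int32(186), np.int32(217), np.int32(6), np.int32(7))]
yellow [(65, np.float64(207.4), np.float64(186.7), np.int32(204), np.int32(182), np.int32(7), np.int32(11)), (49, np.float64(195.7), np.float64(195.8), np.int32(193), np.int32(191), np.int32(6), np.int32(11)), (65, np.flo
[... 426 characters left out ...]
.int32(235), np.int32(8), np.int32(8))] [(221, np.float64(188.9), np.float64(198.4), np.int32(184), np.int32(186), np.int32(11), np.int32(27))]
brown [(131, np.float64(394.9), np.float64(203.4), np.int32(389), np.int32(196), np.int32(16), np.int32(15)), (117, np.float64(359.9), np.float64(225.3), np.int32(353), np.int32(218), np.int32(16), np.int32(15))]
brown [(497, np.float64(414.6), np.float64(272.1), np.int32(405), np.int32(256), np.int32(20), np.int32(36)), (397, np.float64(354.6), np.float64(272.7), np.int32(346), np.int32(260), np.int32(20), np.int32(29))]
C seat [0.5328 0.2374 0.01  ] proj base tall check
[409.604  286.4046] [392.7498 204.2943]
[417.7597 248.3888] [401.7258 202.1108]
```

```bash
cat >> h.py <<'E'
def best(bot,pos,yaw):
    c=[]
    for y in (yaw,yaw+np.pi):
        q=bot.inverse_kinematics(pos,down(y))
        if q is not None: c.append((abs(q[5]),y,q))
    return min(c,key=lambda t:t[0])[1:]
def st(bot): print('t',round(bot.current_clock(),2),'tcp',np.round(bot.current_ee_pos(),4),'F',np.round(bot.current_contact_force(),1),'op',round(bot.current_opening(),3),'grip',np.round(bot.current_grip_force(),1),flush=True)
E
python3 - <<'E'
import pickle;from h import *
from workcell import bot
np.set_printoptions(precision=4,suppress=True)
d=pickle.load(open('v0.pkl','rb'));T,S=d['top'],d['scene']
print('jawtop',tri(T,(192.3,207.),S,(207.3,191.)),plane(T,(192.3,207.),.06))
B=np.array([.559,-.361])
y,q=best(bot,[*B,.2],np.radians(75));print(y,q)
bot.goto([.42,.2,.35],down(y));st(bot)
bot.goto([*B,.2],down(y));st(bot)
bot.set_gripper(.72)
c=bot.read_camera('top');cv2.imwrite('pics/above.png',cv2.resize(c['pixels'][150:270,320:430],None,fx=4,fy=4))
st(bot)
E
```

```text
jawtop (array([0.5387, 0.2397, 0.0511]), [np.float64(0.30465095918856555), np.float64(0.3046509591884599)]) [0.5381 0.2375 0.06  ]
4.4505895925855405 [-0.7546  0.3996  1.334  -0.      1.408   1.078 ]
t 2.02 tcp [0.4198 0.2003 0.3498] F [ 0.3 -0.5 -0.2] op 0.998 grip 0.0
t 4.17 tcp [ 0.5597 -0.3601  0.2007] F [-0.3  0.   0. ] op 1.001 grip 0.0
t 4.77 tcp [ 0.559 -0.361  0.2  ] F [-1.   0.2 -0.6] op 0.719 grip 0.0
```

View pics/above.png

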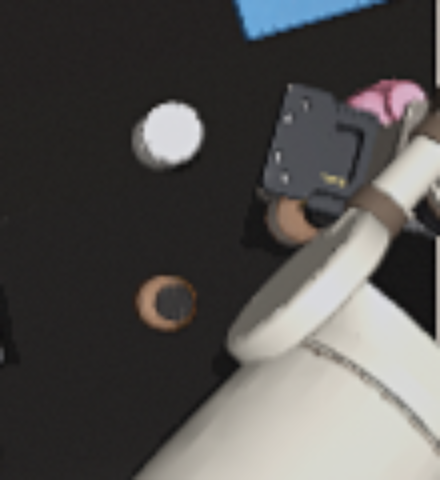

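The gripper hangs above the tall bottle, with its plate at about (396,187) in full-image pixels. I'll check that against the projection, then descend and grip.

```bash
python3 - <<'E'
import pickle;from h import *
from workcell import bot
T=pickle.load(open('v0.pkl','rb'))['top'];S=pickle.load(open('v0.pkl','rb'))['scene']
for z in(.1,.2,.29,.35):print(z,proj(T,np.array([.559,-.361,z])))
bot.line_to([.559,-.361,.11],max_speed=.2)
c=bot.read_camera('scene');cv2.imwrite('pics/desc.png',cv2.resize(c['pixels'][150:310,300:500],None,fx=3.5,fy=3.5))
st(bot)
E
```

```text
0.1 [401.67165082 202.16027426]
0.2 [412.33297826 199.57039876]
0.29 [423.93413695 196.75221718]
0.35 [433.0349608 194.541423 ]
t 5.42 tcp [ 0.56   -0.3619  0.1121] F [-0.8 -1.5  0.3] op 0.719 grip 0.0
```

View pics/desc.png

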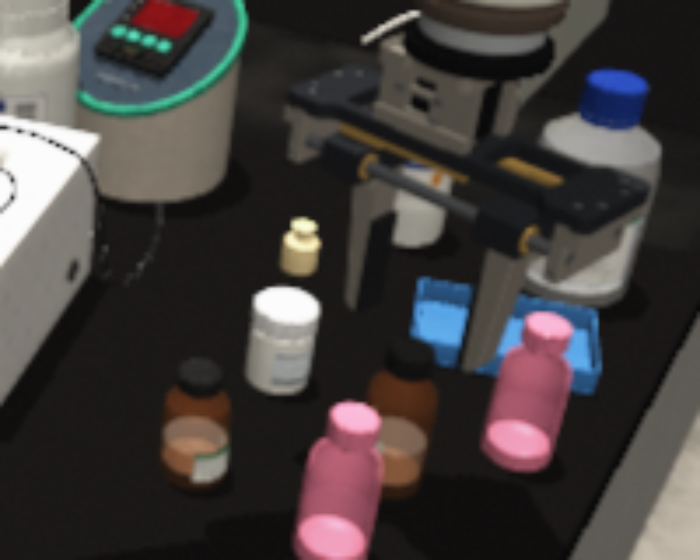

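The finger tips straddle the tall bottle's cap: their midpoint is about (419,246), and the cap is at (418,248). Nothing is in the way of the fingers. I'll descend, grip and lift.

```bash
python3 - <<'E'
from h import *
from workcell import bot
bot.line_to([.559,-.361,.034],max_speed=.12);st(bot)
bot.set_gripper(.3,25);st(bot)
bot.line_to([.559,-.361,.30],max_speed=.2);st(bot)
y,q=best(bot,[.5385,.2385,.2],np.radians(104));print(y,q)
bot.line_to([.5385,.2385,.30],rot=down(y),max_speed=.25);st(bot)
bot.line_to([.5385,.2385,.17],max_speed=.15);bot.hold(.2);st(bot)
ims=[]
for n in('scene','top'):
    c=bot.read_camera(n);cv2.imwrite(f'{n}_hold.png',c['pixels'])
    x,y0=(130,110) if n=='scene' else (130,130)
    ims.append(cv2.resize(c['pixels'][y0:y0+130,x:x+130],(400,400),interpolation=2))
cv2.imwrite('pics/hold.png',np.hstack(ims))
E
```

```text
t 6.2 tcp [ 0.5596 -0.3616  0.035 ] F [-0.  -0.9 -0. ] op 0.72 grip 0.0
t 6.68 tcp [ 0.5593 -0.3612  0.0346] F [-0.2  0.   3.1] op 0.458 grip 25.0
t 8.17 tcp [ 0.5585 -0.3605  0.2982] F [ 0.4 -0.1 -2.3] op 0.452 grip 25.0
4.956735075663896 [ 2.11916239e-01  2.04892938e-01  1.57323802e+00 -8.88178420e-16
  1.36346169e+00  1.53836647e+00]
t 10.72 tcp [0.5387 0.2378 0.3   ] F [-0.1 -0.2 -1.8] op 0.454 grip 25.0
t 11.93 tcp [0.5392 0.2387 0.1711] F [ 0.2 -1.3 -1.1] op 0.458 grip 25.0
```

View pics/hold.png

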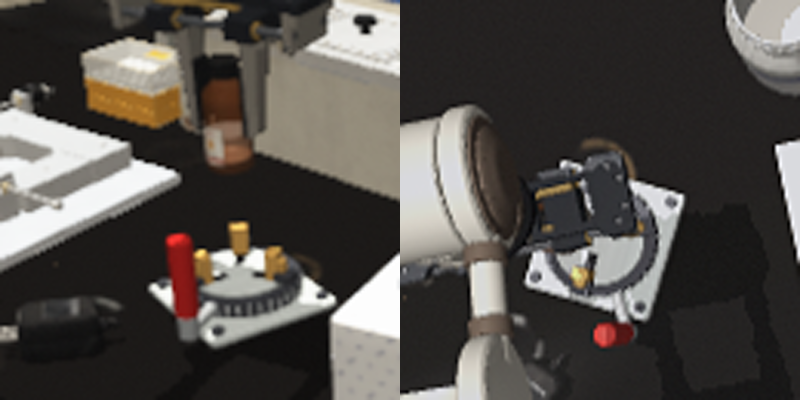

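The bottle hangs upright between the fingers above the chuck. Its base is at about (205,163) in the scene view. I'll check its offset in the hand, then lower it until it touches.

```bash
python3 - <<'E'
from h import *
import pickle
from workcell import bot
S=pickle.load(open('v0.pkl','rb'))['scene']
I=cv2.imread('scene_hold.png');h=cv2.cvtColor(I,cv2.COLOR_BGR2HSV)
m=cv2.inRange(h,(3,60,45),(20,255,255))
for r in range(146,167,2):
    c=np.where(m[r,190:220])[0]+190
    print(r,c.min() if len(c) else 0,c.max() if len(c) else 0,end='; ')
for z in(.137,.16,.19):print(z,proj(S,np.array([.5392,.2387,z])))
st(bot)
bot.line_to([.5385,.2385,.080],max_speed=.12);bot.hold(.15);st(bot)
z=.080
f0=bot.current_contact_force()[2]
while z>.058:
    z-=.0015; bot.line_to([.5385,.2385,z],max_speed=.03)
    f=bot.current_contact_force()[2]
    if f-f0>4: break
st(bot);print('z',z)
c=bot.read_camera('scene');cv2.imwrite('pics/seat.png',cv2.resize(c['pixels'][130:230,150:270],None,fx=5,fy=5,interpolation=2))
E
```

```text
146 197 207; 148 190 208; 150 190 208; 152 190 208; 154 202 209; 156 197 211; 158 197 211; 160 196 211; 162 197 211; 164 198 210; 166 0 0; 0.137 [205.13280145 163.05882433]
0.16 [204.45396219 155.21264901]
0.19 [203.5473674  144.73402467]
t 12.03 tcp [0.5388 0.2386 0.1706] F [ 0.   0.4 -1.7] op 0.452 grip 25.0
t 13.08 tcp [0.5394 0.2387 0.0812] F [ 0.3 -0.6 -1.7] op 0.455 grip 25.0
t 15.58 tcp [0.5388 0.2386 0.0666] F [-3.1 -1.2  8.1] op 0.454 grip 25.0
z 0.06499999999999999
```

View pics/seat.png

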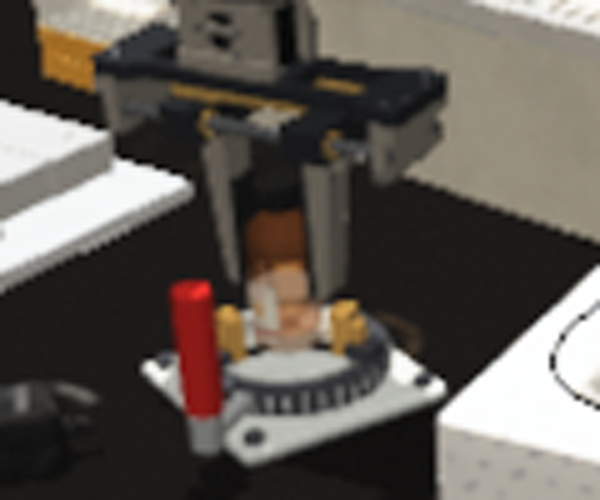

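The bottle made contact at TCP z 0.0666, where 0.066 was expected. It stands centred between the jaws. I'll release it, retreat, look, and move above the red grip.

```bash
python3 - <<'E'
from h import *
from workcell import bot
bot.set_gripper(.66);bot.hold(.2);st(bot)
bot.line_to([.5385,.2385,.2],max_speed=.15);st(bot)
C=np.array([.5385,.2385]);G=np.array([.4476,.2094]);ph=np.arctan2(*(G-C)[::-1]);R=.095
opts=[]
for a in(np.pi/2,-np.pi/2):
    qs=[bot.inverse_kinematics([*(C+R*np.array([np.cos(ph-d),np.sin(ph-d)])),.069],down(ph-d+a)) for d in(0,.5,1.,1.45)]
    print(a,[None if q is None else np.round(q,2) for q in qs])
    if all(q is not None for q in qs): opts.append((max(abs(q[5]) for q in qs),a))
a=min(opts)[1];print('a',a,'ph',ph)
bot.goto([*G,.2],down(ph+a));bot.set_gripper(.5);bot.hold(.1);st(bot)
c=bot.read_camera('scene');I=cv2.resize(c['pixels'][130:230,150:270],(480,400),interpolation=2)
c=bot.read_camera('top');cv2.imwrite('pics/rel.png',np.hstack([I,cv2.resize(c['pixels'][170:250,150:214],(320,400),interpolation=2)]))
E
```

```text
t 16.3 tcp [0.5385 0.2385 0.0649] F [ 1.4  0.2 -0.5] op 0.659 grip 0.0
t 17.35 tcp [0.5377 0.2383 0.1987] F [ 0.5  0.8 -0.4] op 0.66 grip 0.0
1.5707963267948966 [array([ 0.19,  0.12,  1.95, -0.  ,  1.07,  1.45]), array([0.29, 0.17, 1.89, 0.  , 1.08, 2.05]), array([ 0.35,  0.26,  1.78, -0.  ,  1.1 ,  2.61]), None]
-1.5707963267948966 [array([ 0.19,  0.12,  1.95, -0.  ,  1.07, -1.69]), array([ 0.29,  0.17,  1.89, -0.  ,  1.08, -1.09]), array([ 0.35,  0.26,  1.78,  0.  ,  1.1 , -0.53]), array([ 0.37,  0.36,  1.66, -0.  ,  1.12, -0.06])]
a -1.5707963267948966 ph -2.8317699629097226
t 20.58 tcp [0.4476 0.2094 0.2   ] F [ 0.  -1.1 -0.1] op 0.502 grip 0.0
```

View pics/rel.png

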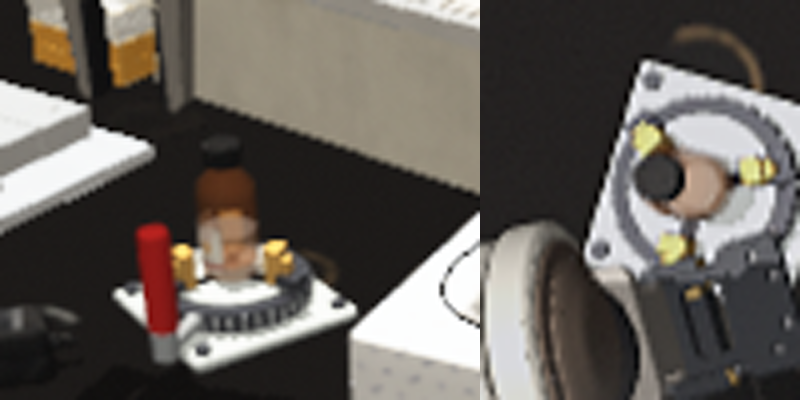

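The bottle stands free and upright between the three jaws, with its cap at about (205,168) in the scene view. The fingers straddle the red grip. I'll descend, grip, and turn the sleeve while watching the tangential force.

```bash
python3 - <<'E'
from h import *
from workcell import bot
C=np.array([.5385,.2385]);G=np.array([.4476,.2094]);ph=np.arctan2(*(G-C)[::-1]);R=np.hypot(*(G-C))
bot.line_to([*G,.069],max_speed=.15);st(bot)
bot.set_gripper(.1,20);bot.hold(.1);st(bot)
f0=np.array(bot.current_contact_force())
d=0
while d<1.5:
    d+=.06 if d<1.05 else .03
    p=ph-d
    bot.line_to([*(C+R*np.array([np.cos(p),np.sin(p)])),.069],rot=down(p-np.pi/2),max_speed=.08)
    f=np.array(bot.current_contact_force())-f0
    x=np.array(bot.current_ee_pos())[:2]-C
    ft=f[:2]@[-np.sin(p),np.cos(p)]; fr=f[:2]@[np.cos(p),np.sin(p)]
    print(f'{d:.2f} a{(ph-np.arctan2(x[1],x[0]))%6.2832:.3f} ft{ft:.1f} fr{fr:.1f}',end='; ')
    if ft>15 or np.linalg.norm(f)>40: break
bot.hold(.2);print();st(bot)
c=bot.read_camera('scene');I=cv2.resize(c['pixels'][130:230,150:270],(480,400),interpolation=2)
c=bot.read_camera('top');cv2.imwrite('pics/turn.png',np.hstack([I,cv2.resize(c['pixels'][170:250,150:214],(320,400),interpolation=2)]))
E
```

```text
t 21.71 tcp [0.4484 0.2096 0.0699] F [0.4 0.3 0.3] op 0.497 grip 0.0
t 22.29 tcp [0.4479 0.2095 0.0694] F [-0.9  0.5  4.1] op 0.236 grip 20.0
0.06 a0.061 ft0.4 fr0.6; 0.12 a0.121 ft-0.2 fr1.6; 0.18 a0.181 ft1.0 fr1.0; 0.24 a0.241 ft0.9 fr-0.2; 0.30 a0.301 ft0.5 fr-0.2; 0.36 a0.361 ft-0.0 fr-0.1; 0.42 a0.422 ft1.1 fr0.6; 0.48 a0.482 ft1.1 fr-0.2; 0.54 a0.542 ft0.7 fr0.1; 0.60 a0.602 ft0.6 fr-0.8; 0.66 a0.662 ft1.3 fr-0.5; 0.72 a0.722 ft0.2 fr-1.0; 0.78 a0.782 ft0.6 fr-1.2; 0.84 a0.842 ft1.8 fr-1.1; 0.90 a0.902 ft1.6 fr-2.1; 0.96 a0.962 ft1.8 fr-1.7; 1.02 a1.021 ft1.7 fr-1.6; 1.08 a1.079 ft2.9 fr-2.8; 1.11 a1.106 ft4.7 fr-2.6; 1.14 a1.135 ft3.6 fr-2.8; 1.17 a1.164 ft4.6 fr-2.1; 1.20 a1.194 ft4.3 fr-2.9; 1.23 a1.223 ft5.0 fr-3.2; 1.26 a1.252 ft4.8 fr-3.2; 1.29 a1.281 ft5.2 fr-2.5; 1.32 a1.311 ft5.8 fr-3.1; 1.35 a1.340 ft5.8 fr-4.0; 1.38 a1.370 ft6.9 fr-4.8; 1.41 a1.399 ft6.0 fr-4.6; 1.44 a1.416 ft10.4 fr-4.9; 1.47 a1.415 ft20.6 fr-7.3; 
t 30.24 tcp [0.4962 0.3227 0.0691] F [-15.9 -13.8  20.1] op 0.238 grip 20.0
```

View pics/turn.png

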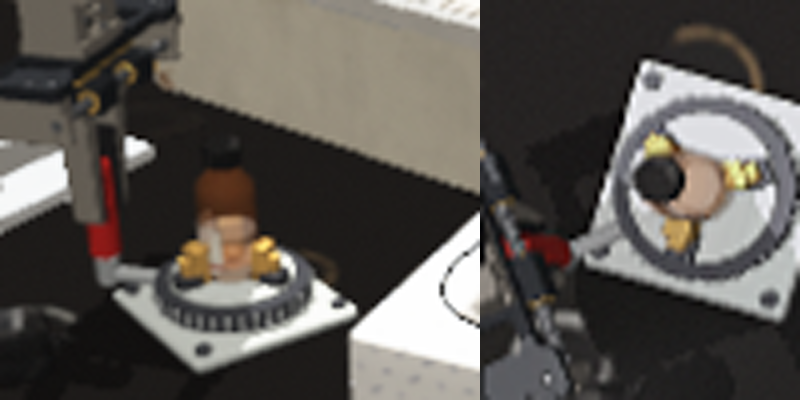

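The force rises sharply at a turn of 1.416, so the sleeve is at its stop, and all three jaws touch the bottle. I'll ease the load, open, retreat and check.

```bash
python3 - <<'E'
from h import *
from workcell import bot
C=np.array([.5385,.2385]);G=np.array([.4476,.2094]);p=np.arctan2(*(G-C)[::-1])-1.425;R=np.hypot(*(G-C))
X=C+R*np.array([np.cos(p),np.sin(p)])
bot.line_to([*X,.069],rot=down(p-np.pi/2),max_speed=.05);st(bot)
bot.set_gripper(.5);st(bot)
bot.line_to([*X,.2],max_speed=.15)
bot.line_to([.35,.40,.25],max_speed=.2);bot.hold(.3);st(bot)
c=bot.read_camera('scene');I=cv2.resize(c['pixels'][130:230,150:270],(480,400),interpolation=2)
h=cv2.cvtColor(c['pixels'],cv2.COLOR_BGR2HSV)
t=bot.read_camera('top');hT=cv2.cvtColor(t['pixels'],cv2.COLOR_BGR2HSV)
a=blobs(cv2.inRange(hT,(0,150,90),(8,255,255)),150,170,230,250);print(a)
for b in a:
    v=plane(t,b[1:3],.107)[:2]-C;print(np.hypot(*v),(p+1.425-np.arctan2(v[1],v[0]))%(2*np.pi))
cv2.imwrite('pics/end.png',np.hstack([I,cv2.resize(t['pixels'][170:250,150:214],(320,400),interpolation=2)]))
E
```

```text
t 30.59 tcp [0.4951 0.3223 0.0693] F [-6.5 -7.9 11.9] op 0.233 grip 20.0
t 31.12 tcp [0.496  0.3241 0.0685] F [-2.  -0.9 -1.3] op 0.502 grip 0.9
t 33.46 tcp [0.3504 0.3996 0.2496] F [-0.1 -0.5  0.2] op 0.499 grip 0.0
[(52, np.float64(161.2), np.float64(227.9), np.int32(158), np.int32(224), np.int32(8), np.int32(9))]
0.09589501350452309 1.1662803645680615
```

View pics/end.png

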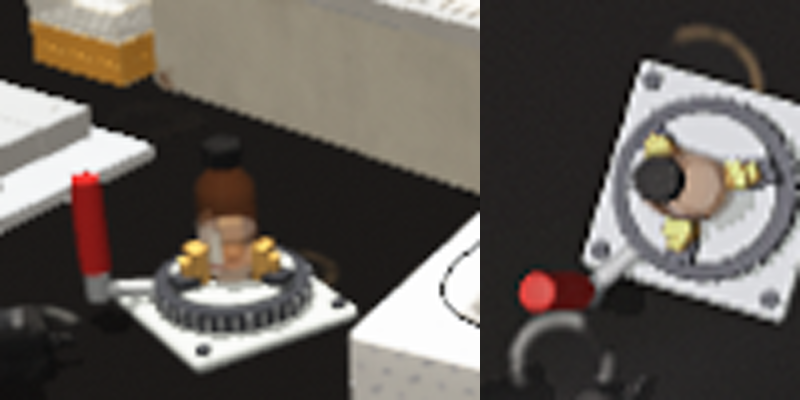

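The sleeve crept back to about 1.2 (1.166 plus a start near 0.035), as the task said it would. The bottle is upright with the jaws on it. I'll confirm it is steady, then hand in.

```bash
python3 - <<'E'
from h import *
from workcell import bot
C=np.array([.5385,.2385])
def m():
    t=bot.read_camera('top');hT=cv2.cvtColor(t['pixels'],cv2.COLOR_BGR2HSV)
    b=max(blobs(cv2.inRange(hT,(0,150,90),(8,255,255)),150,170,230,250));v=plane(t,b[1:3],.107)[:2]-C
    return (-2.83177-np.arctan2(v[1],v[0]))%(2*np.pi)
a=m();bot.hold(1.5);b=m();print(a,b,bot.current_clock())
if abs(a-b)<.01: print(bot.job_done())
E
```

```text
1.1662803274777849 1.1662803274777849 35.1583
the job is handed in; nothing more can be done
None
```

The tall bottle stands upright on the chuck face with all three jaws closed on it, and I handed the job in at about 35 s; the sleeve went to its stop, then crept back to about 1.2, right at the "tight" threshold, and held still there for 1.5 s, with the robot clear and the short bottle and white jar not moved by the arm.

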